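# Pull check of a seated gas plug

## Robot

A 7-joint arm with a two-finger parallel gripper is mounted at the origin on the work surface. World frame = base frame: x ahead of the robot, y to its left, z up, the work surface at z = 0. Lengths are in m, angles in rad, forces in N, time in s.
With the tool pointing down it reaches from about 0.35 to 0.9 m from the base axis. Payload 8.1 kg.
Tool frame: the origin (TCP) lies where the fingers leave the gripper's body, on its centre line; the fingertips stand 66 mm ahead of it and the grasp point (between the pads) lies 47 mm ahead of it (arm.tip_reach is the distance from the TCP to the fingertips, in m); z points along the fingers, y is the direction in which the jaws open and shut (so a half turn about z gives the same grasp; the last joint's range is limited). The gripper opens to 92 mm and grips with 3 to 60 N. Pads are 19 mm wide; open, the fingers measure 130 mm over their backs; the gripper's body (75 mm by 190 mm) begins 47 mm behind the grasp point.
Start: joints at [-1.295, 0.434, 0.025, 1.573, -0.012, 1.134, -0.075], TCP at [0.231, 0.581, 0.292] pointing down, gripper open.
Joint ranges: [-2.62, 2.62], [-0.44, 2.09], [-1.27, 1.32], [0.08, 2.57], [-1.32, 4.46], [0.12, 2], [-2.74, 2.74]. Speed limits (rad/s): [2.22, 2.22, 3.01, 3.01, 3.14, 3.14, 3.14].

## Interface

Orientations are given as a rotation vector (axis times angle).
In Python, from cell import arm gives the robot as it stands.
- The arm moves only by the tool carry_out, never from a script. Its argument "plan" is a list of rows, each a list of 5 numbers: the shift along the world's x, y, z in cm, then the turn about the world's z in rad, then the finger opening in cm, from 0 to 9.18. In form: [[tx, ty, tz, spin, fingers], ...]. A call has 1 to 20 rows; each row is the pose to reach, as a shift and turn from the pose measured when the call began; what a row does not reach only later rows make up. A row lasts 1/10 s, in which the tool goes at most 50 mm and 8.59 degrees, less where a joint would pass 70% of its speed; a pose out of reach is approached as far as the arm can. A call with a gripper value outside its range is refused whole. The fingers move at their own pace and stop on an object; "squeeze" is the grip in N (left out, the last holds). Time passes only in rows, so rows that repeat a pose let the fingers close. It gives the time, the measured TCP pose, the force and the opening at its end, in the units of the state.
- arm.observe(): the state, without advancing time (a new reading comes with each control period).
- arm.get_image(name): name is "scene" or "top" or "wrist"; returns (picture, depth): 384x512x3 uint8, red, green, blue; 384x512 float32, m along the optical axis (not along the pixel's ray), 0 where there is no reading.
- arm.get_calibration(name): a dict with "intrinsics" (3x3 intrinsics, pixels), "rvec" (rotation vector, rad) and "tvec" (3), from world to camera coordinates, as OpenCV has them; the wrist camera has in their place "tool_from_camera" (4x4, takes a point from camera to tool coordinates, whose origin is the TCP and whose axes are the flange's). Camera axes: x right, y down, z forward; pixel columns grow to the right and rows downward; lengths in m; the calibration is good to about 2 mm. The wrist camera is an equidistant fisheye: a pixel r from the principal point sees the ray r / f radians off the axis. A picture is of the moment at which its call begins: read the wrist's pose just before it. get_calibration takes no time and is no camera call.
- arm.sign_off(): hands the job in, once; it reports no verdict.
The state is a dict: "clock": time; "joints": joint angles; "dq": joint speeds; "joint_efforts": joint torques, N m; "position": TCP position; "ee_rot": TCP orientation; "force": force on the tool from outside, world axes, zero at the start; "ft_torque": the same for the moment, N m; "width": opening from 0.0 (shut) to 1.0 (fully open).
Only numpy, scipy, OpenCV 4.12 (cv2) and the standard library are available. Lean on these libraries where they do the work, as an engineer would, in place of code of your own. Each camera call takes 0.05 s, during which the arm holds its last target. There are 200 camera calls.

## Task

Do the pull check on the blue gas plug: grip its spring sleeve, pull it straight up until the green band shows beneath it and hold it there for two seconds, without ever pulling so far that the red band shows. Then let the sleeve back down, let go of it and move clear; the plug must still be seated. Leave the white and the yellow plugs alone.

Things in the scene. Friction and masses are not known exactly. Their poses are not given: they have to be found in the camera images.
- blue_plug: blue gas plug (no hose) latched upright in a grey block 90x90x60 mm fixed to the table; stays put under 20 N. Origin on its axis at the block's top face (60 mm above the table), z up. 0-30 mm above the origin: 48 mm wide collar. 30-80 mm: round ribbed sleeve, 32 mm across, sliding up a banded stem; grip across it about 58 mm above the origin
- blue_sleeve (a joint): how far the blue plug's sleeve is pulled up, m: 0 down, 0.030 its stop. A spring pulls it back with 3 N plus 0.6 N per mm (12 N at 15 mm). Its lower edge uncovers bands on the stem: only white up to 8 mm, green shows from 8 mm, red from 24 mm. Released, it springs down to 0
- white_plug: white gas plug, same make as the blue one, in its own grey block; origin on its axis at the block's top face, 60 mm above the table; 48 mm wide, 80 mm tall; leave alone
- yellow_plug: yellow gas plug, same make as the blue one, in its own grey block; origin on its axis at the block's top face, 60 mm above the table; 48 mm wide, 80 mm tall; leave alone

How it is judged:
By the outcome, as a careful person would: the job done as asked, in the order asked, and still so for the second after the job is handed in, with the robot touching nothing.
It also fails if it takes over 37 s, if anything falls off the work surface, if the arm or the gripper's body presses on something with over 40 N, if the wrist force passes 120 N, or if a joint passes its speed limit or range.

## Working session

There is one attempt and no reset: what is moved stays moved. The work goes in short steps, Python scripts to look and compute and a tool call to move; the robot and the scene stay as the last step left them, time stands still between calls to the robot, and variables do not carry over. Pictures are saved under pics/ and viewed, about 8 in all and at most 12, crops included, and the job is handed in when it is done.

Besides the shell and the picture viewer there is one more tool, called after ">>>" as name(argument=value, ...) on one line, values as JSON. carry_out: Moves the arm, as the interface text tells. Its arguments: {"type":"object","properties":{"plan":{"type":"array"},"squeeze":{"type":"number"}},"required":["plan"]}

```bash
mkdir -p pics; python3 - <<'E'
from cell import arm
import cv2,numpy as np
s=arm.observe(); print({k:np.round(v,3).tolist() for k,v in s.items()}, arm.tip_reach)
for n in("scene","top"):
    im,d=arm.get_image(n); np.savez(f"{n}.npz",im=im,d=d)
    cv2.imwrite(f"pics/{n}0.png",im[:,:,::-1]); c=arm.get_calibration(n); print(n,{k:np.round(v,3).tolist() for k,v in c.items()})
a=cv2.imread("pics/scene0.png");b=cv2.imread("pics/top0.png")
cv2.imwrite("pics/both0.png",cv2.resize(np.vstack([a,b]),None,fx=.78,fy=.78))
E
```

```text
{'clock': 0.0, 'joints': [-1.295, 0.435, 0.025, 1.574, -0.012, 1.134, -0.075], 'dq': [-0.001, -0.001, 0.001, -0.001, -0.0, 0.0, -0.001], 'joint_efforts': [-0.001, -66.786, 0.984, -31.447, -0.061, 0.042, 0.0], 'position': [0.231, 0.58, 0.291], 'ee_rot': [-0.591, -3.085, 0.002], 'force': [-0.397, 0.075, 0.426], 'ft_torque': [-0.024, 0.011, 0.017], 'width': 0.999} 0.0655
scene {'intrinsics': [[475.142, 0.0, 257.039], [0.0, 475.142, 191.182], [0.0, 0.0, 1.0]], 'rvec': [1.589, 2.263, -0.596], 'tvec': [0.159, -0.389, 1.138]}
top {'intrinsics': [[363.582, 0.0, 258.237], [0.0, 363.582, 193.313], [0.0, 0.0, 1.0]], 'rvec': [2.18, -2.167, 0.078], 'tvec': [0.012, 0.561, 0.725]}
```

View pics/both0.png

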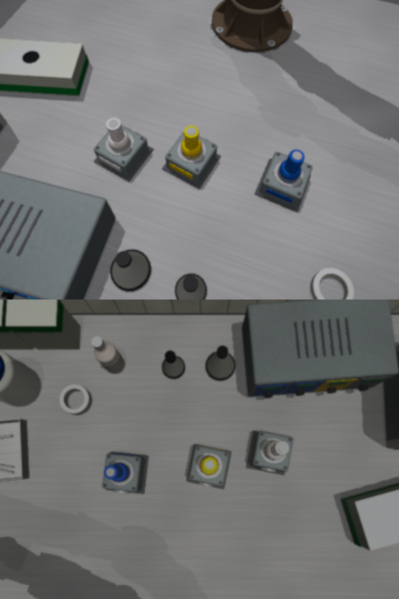

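The combined picture shows the scene view on top and the top view below, at 0.78 scale. In the top view the blue plug is left at about (150,218) full-size pixels, yellow is in the middle at (268,212), and white is right at (348,193). Next I'll measure them using depth.

```bash
cat > h.py <<'E'
import cv2,numpy as np
from cell import arm
def world(n,d):
    c=arm.get_calibration(n);K=c["intrinsics"];R=cv2.Rodrigues(np.array(c["rvec"]))[0];t=np.array(c["tvec"]).ravel()
    v,u=np.mgrid[:d.shape[0],:d.shape[1]]
    P=np.stack([(u-K[0][2])/K[0][0]*d,(v-K[1][2])/K[1][1]*d,d],-1)
    return (P-t)@R
E
python3 - <<'E'
from h import *
for n in("scene","top"):
    z=np.load(n+".npz");im,d=z["im"],z["d"];W=world(n,d);hsv=cv2.cvtColor(im,cv2.COLOR_RGB2HSV)
    for c,(lo,hi) in dict(blue=((105,140,50),(130,255,255)),yellow=((20,150,80),(35,255,255))).items():
        m=cv2.inRange(hsv,lo,hi); 
        k,l,st,ce=cv2.connectedComponentsWithStats(m)
        for i in range(1,k):
            if st[i,4]<60: continue
            p=W[(l==i)&(d>0)]
            print(n,c,st[i].tolist(),"med",np.median(p,0).round(3),"zmax",np.percentile(p[:,2],98).round(3))
            for a,b in((.085,.095),(.1,.13),(.132,.15)):
                q=p[(p[:,2]>a)&(p[:,2]<b)]
                if len(q)>5: print("   z",a,b,len(q),q.min(0).round(3),q.max(0).round(3),q.mean(0).round(3))
    # tall things near plugs
    m=((W[...,2]>.125)&(W[...,2]<.16)&(d>0)).astype(np.uint8)
    k,l,st,ce=cv2.connectedComponentsWithStats(m)
    for i in range(1,k):
        if 30<st[i,4]<3000: p=W[l==i];print(n,"tall",st[i].tolist(),p.min(0).round(3),p.max(0).round(3))
    if n=="top":
        m=((abs(W[...,2]-.06)<.006)&(d>0)).astype(np.uint8);k,l,st,ce=cv2.connectedComponentsWithStats(m)
        for i in range(1,k):
            if st[i,4]>400:
                p=W[l==i];r=cv2.minAreaRect((p[:,:2]*1000).astype(np.float32));print("blk",st[i].tolist(),r,p[:,2].mean())
E
```

```text
scene blue [358, 192, 32, 39, 698] med [0.516 0.211 0.102] zmax 0.14
   z 0.085 0.095 200 [0.491 0.192 0.085] [0.526 0.234 0.095] [0.514 0.212 0.089]
   z 0.1 0.13 176 [0.501 0.199 0.1  ] [0.519 0.229 0.13 ] [0.515 0.212 0.115]
   z 0.132 0.15 161 [0.488 0.199 0.132] [0.519 0.228 0.143] [0.509 0.213 0.138]
scene blue [341, 241, 35, 19, 196] med [0.549 0.21  0.037] zmax 0.044
scene yellow [233, 161, 25, 40, 654] med [ 0.534 -0.     0.102] zmax 0.141
   z 0.085 0.095 187 [ 0.508 -0.027  0.085] [0.544 0.016 0.095] [ 0.532 -0.001  0.089]
   z 0.1 0.13 165 [ 0.518 -0.019  0.1  ] [0.538 0.011 0.129] [ 0.533 -0.001  0.115]
   z 0.132 0.15 158 [ 0.508 -0.02   0.132] [0.539 0.01  0.143] [ 0.527 -0.004  0.138]
scene yellow [217, 209, 30, 20, 152] med [ 0.567 -0.014  0.039] zmax 0.045
scene tall [312, 0, 44, 7, 197] [ 0.041 -0.022  0.125] [0.077 0.063 0.14 ]
scene tall [136, 151, 21, 21, 331] [ 0.545 -0.18   0.125] [ 0.576 -0.148  0.143]
scene tall [236, 161, 20, 21, 338] [ 0.506 -0.021  0.125] [0.539 0.011 0.143]
scene tall [369, 192, 22, 22, 363] [0.487 0.199 0.125] [0.52  0.23  0.143]
top bl
[... 950 characters left out ...]
21  0.125] [0.535 0.011 0.145]
top tall [133, 212, 21, 19, 309] [0.487 0.199 0.125] [0.518 0.231 0.145]
blk [319, 104, 170, 21, 516] ((715.6488647460938, -271.32513427734375), (331.06524658203125, 41.02435302734375), 88.79629516601562) 0.05952435673139533
blk [324, 168, 52, 53, 1468] ((556.1168212890625, -164.7635498046875), (90.3601303100586, 94.75272369384766), 79.22532653808594) 0.06112745002605893
blk [242, 187, 53, 53, 1593] ((517.5057373046875, -4.294975280761719), (89.8884048461914, 95.74576568603516), 78.80839538574219) 0.06113032098092587
blk [131, 197, 51, 51, 1426] ((499.1806640625, 215.1707000732422), (90.75062561035156, 95.50155639648438), 84.15645599365234) 0.061022264646880174
```

>>> carry_out(plan=[[2,-2.7,0,0,9],[4.5,-6,0,0,9],[7,-9.5,0,0,9],[9.5,-13,0,0,9],[12,-16.3,0,0,9],[14.5,-19.6,0,0,9],[17,-23,-0.5,0,9],[19.5,-26.4,-1,0,9],[22,-29.7,-1.5,0,9],[24.5,-33,-2,0,9],[26.2,-35.2,-2.5,0,9],[27.2,-36.6,-2.6,0,9],[27.2,-36.6,-2.6,0,9],[27.2,-36.6,-2.6,0,9],[27.2,-36.6,-2.6,0,9]], squeeze=35)

```text
clock: 1.6
position: [0.5022, 0.2156, 0.2655]
ee_rot: [-0.589, -3.085, 0.002]
force: [-0.3, 0.5, -0.5]
width: 0.982
```

```bash
python3 - <<'E'
from h import *
s=arm.observe(); print({k:np.round(v,4).tolist() for k,v in s.items()})
im,d=arm.get_image("wrist"); c=arm.get_calibration("wrist");print(c)
K=np.array(c["intrinsics"]);T=np.array(c["tool_from_camera"])
cv2.imwrite("pics/w1.png",im[:,:,::-1])
hsv=cv2.cvtColor(im,cv2.COLOR_RGB2HSV);m=cv2.inRange(hsv,(105,140,50),(130,255,255))
v,u=np.nonzero((m>0)&(d>0));dx=u-K[0,2];dy=v-K[1,2];r=np.hypot(dx,dy)+1e-9;th=r/K[0,0];z=d[v,u]
P=np.c_[dx/r*np.tan(th)*z,dy/r*np.tan(th)*z,z]@T[:3,:3].T+T[:3,3]
R=cv2.Rodrigues(np.array(s["ee_rot"]))[0];W=P@R.T+s["position"]
print("y axis",R[:,1])
for a,b in((.084,.096),(.1,.13),(.134,.15)):
    q=W[(W[:,2]>a)&(W[:,2]<b)]
    if len(q): print(a,b,len(q),q.min(0).round(4),q.max(0).round(4),np.mean(q,0).round(4))
E
```

```text
{'clock': 1.6, 'joints': [-0.6374, 0.3321, 0.1754, 1.8117, -0.0671, 1.0048, 0.7584], 'dq': [-0.0066, -0.0028, 0.0011, -0.0011, 0.0012, -0.0015, 0.0046], 'joint_efforts': [0.8756, -55.643, 2.8819, -29.1296, 0.0495, 0.0911, -0.0032], 'position': [0.5022, 0.2156, 0.2655], 'ee_rot': [-0.5886, -3.0852, 0.0016], 'force': [-0.2753, 0.5008, -0.4773], 'ft_torque': [-0.0095, 0.0771, -0.0095], 'width': 0.9817}
{'intrinsics': array([[297.31863964,   0.        , 251.1487429 ],
       [  0.        , 297.31863964, 193.51271712],
       [  0.        ,   0.        ,   1.        ]]), 'tool_from_camera': array([[ 8.33582819e-04, -9.63163639e-01, -2.68914690e-01,
         7.26809089e-02],
       [ 9.99999152e-01,  1.07204527e-03, -7.39910891e-04,
        -3.14352024e-04],
       [ 1.00094399e-03, -2.68913845e-01,  9.63163715e-01,
        -9.24910011e-02],
       [ 0.00000000e+00,  0.00000000e+00,  0.00000000e+00,
         1.00000000e+00]])}
y axis [ 0.36817594  0.92975545 -0.00113171]
0.084 0.096 597 [0.4776 0.1925 0.084 ] [0.5165 0.2379 0.0946] [0.4903 0.2191 0.0884]
0.1 0.13 219 [0.4843 0.2023 0.1   ] [0.503  0.2316 0.1299] [0.4892 0.2204 0.1149]
0.134 0.15 722 [0.4853 0.1996 0.1342] [0.5154 0.2311 0.1419] [0.4996 0.2158 0.1398]
```

View pics/w1.png

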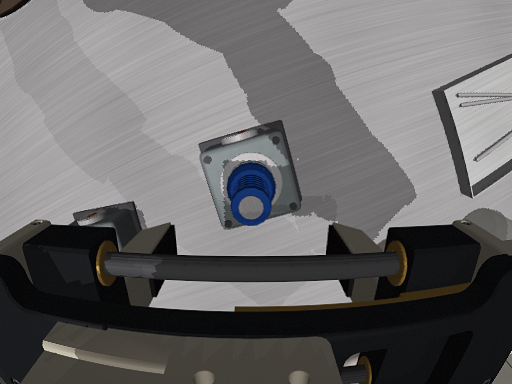

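The wrist view shows the blue plug's top centre at (251,207) px, midway between the open fingers at about (150,250) and (350,250). The three cameras put its axis at x 0.5005–0.503 and y 0.2145–0.2155, within 2 mm of the TCP, so I'll go straight down and close.

>>> carry_out(plan=[[0,0,-2,0,9],[0,0,-4.5,0,9],[0,0,-7,0,9],[0,0,-9,0,9],[0,0,-10,0,9],[0,0,-10,0,9],[0,0,-10,0,7],[0,0,-10,0,5],[0,0,-10,0,4],[0,0,-10,0,3.4],[0,0,-10,0,3.0],[0,0,-10,0,3.0]], squeeze=10)

```text
clock: 2.85
position: [0.5023, 0.2157, 0.1657]
ee_rot: [-0.588, -3.086, 0.001]
force: [-0.6, -0.7, -0.6]
width: 0.507
```

```bash
python3 - <<'E'
from h import *
s=arm.observe(); print({k:np.round(s[k],4).tolist() for k in("clock","position","force","ft_torque","width")})
E
```

```text
{'clock': 2.85, 'position': [0.5023, 0.2157, 0.1657], 'force': [-0.6233, -0.6916, -0.6374], 'ft_torque': [0.0036, -0.0122, -0.0135], 'width': 0.5073}
```

>>> carry_out(plan=[[0,0,0,0,2.5],[0,0,0,0,2.5],[0,0,0,0,2.5],[0,0,0,0,2.5],[0,0,0,0,2.5],[0,0,0,0,2.5],[0,0,0,0,2.5],[0,0,0,0,2.5]], squeeze=35)

```text
clock: 3.65
position: [0.5022, 0.2154, 0.1657]
ee_rot: [-0.589, -3.085, 0.002]
force: [-2.2, -3.8, 5.2]
width: 0.344
```

>>> carry_out(plan=[[0,0,0.1,0,2.5],[0,0,0.2,0,2.5],[0,0,0.3,0,2.5],[0,0,0.4,0,2.5],[0,0,0.5,0,2.5],[0,0,0.6,0,2.5],[0,0,0.6,0,2.5]])

```text
clock: 4.35
position: [0.5022, 0.2153, 0.1717]
ee_rot: [-0.589, -3.085, 0.002]
force: [1.0, -2.3, -7.6]
width: 0.344
```

The force is 7.6 N against 6.6 N expected at 6 mm, so the sleeve is following the gripper. I'll continue to about 15 mm.

>>> carry_out(plan=[[0,0,0.1,0,2.5],[0,0,0.2,0,2.5],[0,0,0.3,0,2.5],[0,0,0.4,0,2.5],[0,0,0.5,0,2.5],[0,0,0.6,0,2.5],[0,0,0.7,0,2.5],[0,0,0.8,0,2.5],[0,0,0.9,0,2.5],[0,0,0.9,0,2.5]])

```text
clock: 5.35
position: [0.5021, 0.2153, 0.1807]
ee_rot: [-0.588, -3.085, 0.002]
force: [3.0, -0.2, -13.0]
width: 0.344
```

```bash
python3 - <<'E'
from h import *
s=arm.observe(); print({k:np.round(s[k],4).tolist() for k in("clock","position","force","ft_torque","width")})
a=arm.get_image("wrist")[0][120:320,130:390];b=arm.get_image("scene")[0][150:290,310:420]
f=lambda x:cv2.resize(x[:,:,::-1],(int(x.shape[1]*500/x.shape[0]),500),interpolation=cv2.INTER_CUBIC)
o=np.hstack([f(a),f(b)]);cv2.imwrite("pics/p2.png",cv2.resize(o,None,fx=min(1,790/o.shape[1]),fy=min(1,790/o.shape[1])))
E
```

```text
{'clock': 5.35, 'position': [0.5021, 0.2153, 0.1807], 'force': [2.9669, -0.1902, -13.0274], 'ft_torque': [-0.1306, -0.6474, -0.014], 'width': 0.3443}
```

View pics/p2.png

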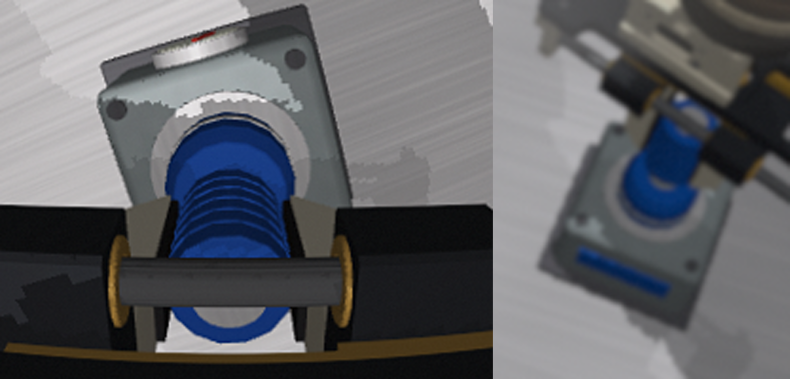

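The view shows the sleeve gripped, but I can't clearly see a green band from these steep angles. I'll measure the sleeve top and collar heights and look at a larger crop of the scene view.

```bash
python3 - <<'E'
from h import *
s=arm.observe()
im,d=arm.get_image("wrist"); c=arm.get_calibration("wrist");K=np.array(c["intrinsics"]);T=np.array(c["tool_from_camera"])
R=cv2.Rodrigues(np.array(s["ee_rot"]))[0]
v,u=np.mgrid[:384,:512];dx=u-K[0,2];dy=v-K[1,2];r=np.hypot(dx,dy)+1e-9;th=r/K[0,0]
W=np.stack([dx/r*np.tan(th)*d,dy/r*np.tan(th)*d,d],-1)@T[:3,:3].T+T[:3,3];W=W@R.T+s["position"]
hsv=cv2.cvtColor(im,cv2.COLOR_RGB2HSV)
print(s["clock"],s["force"].round(1) if hasattr(s["force"],"round") else s["force"])
def rep(n,W,hsv,d):
    near=(np.hypot(W[...,0]-.502,W[...,1]-.215)<.03)&(d>0)
    b=near&(cv2.inRange(hsv,(105,140,50),(130,255,255))>0);g=near&(cv2.inRange(hsv,(45,80,40),(85,255,255))>0);rd=near&((hsv[...,0]<8)|(hsv[...,0]>172))&(hsv[...,1]>120)
    z=W[b][:,2];print(n,"blue",b.sum(),"zmax",np.percentile(z,99).round(4),"green",g.sum(),"red",rd.sum(),"hist",np.histogram(z,np.arange(.08,.17,.005)))
rep("wrist",W,hsv,d)
for n in("scene","top"):
    im2,d2=arm.get_image(n);rep(n,world(n,d2),cv2.cvtColor(im2,cv2.COLOR_RGB2HSV),d2)
    if n=="scene":sc=im2
cv2.imwrite("pics/p3.png",cv2.resize(sc[165:255,330:410,::-1],None,fx=6.5,fy=6.5,interpolation=cv2.INTER_NEAREST))
E
```

```text
5.45 [  1.8  -1.  -13.2]
wrist blue 4666 zmax 0.1555 green 0 red 3 hist (array([323, 941, 409,   0,   0,  95, 125, 126, 216, 127, 241, 240, 153,
       328, 977, 226,   0]), array([0.08 , 0.085, 0.09 , 0.095, 0.1  , 0.105, 0.11 , 0.115, 0.12 ,
       0.125, 0.13 , 0.135, 0.14 , 0.145, 0.15 , 0.155, 0.16 , 0.165]))
scene blue 723 zmax 0.1556 green 0 red 0 hist (array([ 73, 190,  46,   0,   1,  17,  30,  30,  38,  28,  38,  33,  23,
        39,  83,  17,   0]), array([0.08 , 0.085, 0.09 , 0.095, 0.1  , 0.105, 0.11 , 0.115, 0.12 ,
       0.125, 0.13 , 0.135, 0.14 , 0.145, 0.15 , 0.155, 0.16 , 0.165]))Traceback (most recent call last):
  File "<stdin>", line 15, in <module>
  File "<stdin>", line 12, in rep
    return _quantile_unchecked(
        a, q, axis, out, overwrite_input, method, keepdims, weights)
    return _ureduce(a,
                    func=_quantile_ureduce_func,
    ...<5 lines>...
                    overwrite_input=overwrite_input,
                    method=method)
    r = func(a, **kwargs)
    result = _quantile(arr,
                       quantiles=q,
    ...<2 lines>...
                       out=out,
                       weights=wgt)
    slices_having_nans = np.isnan(arr[-1, ...])
                                  ~~~^^^^^^^^^
IndexError: index -1 is out of bounds for axis 0 with size 0
```

Both views put the sleeve top at z = 0.1555, up about 15 mm from 0.140. The collar is still at 0.09, and no blue shows from z = 0.095 to 0.105. The 13 N force also fits the spring at 15 mm, so the sleeve is mid-green and the view angle hides the band. I'll hold here.

>>> carry_out(plan=[[0,0,0,0,2.5],[0,0,0,0,2.5],[0,0,0,0,2.5],[0,0,0,0,2.5],[0,0,0,0,2.5],[0,0,0,0,2.5],[0,0,0,0,2.5],[0,0,0,0,2.5],[0,0,0,0,2.5],[0,0,0,0,2.5],[0,0,0,0,2.5],[0,0,0,0,2.5],[0,0,0,0,2.5],[0,0,0,0,2.5],[0,0,0,0,2.5],[0,0,0,0,2.5],[0,0,0,0,2.5],[0,0,0,0,2.5],[0,0,0,0,2.5],[0,0,0,0,2.5]])

```text
clock: 7.6
position: [0.5021, 0.2153, 0.1806]
ee_rot: [-0.589, -3.085, 0.002]
force: [2.1, -0.5, -13.2]
width: 0.342
```

>>> carry_out(plan=[[0,0,0,0,2.5],[0,0,0,0,2.5],[0,0,0,0,2.5],[0,0,0,0,2.5],[0,0,0,0,2.5]])

```text
clock: 8.1
position: [0.5021, 0.2153, 0.1806]
ee_rot: [-0.588, -3.085, 0.002]
force: [2.3, -0.7, -12.4]
width: 0.341
```

```bash
python3 - <<'E'
from h import *
s=arm.observe(); print(s["clock"],np.round(s["position"],4),np.round(s["force"],2))
im,d=arm.get_image("scene");W=world("scene",d);hsv=cv2.cvtColor(im,cv2.COLOR_RGB2HSV)
b=(np.hypot(W[...,0]-.502,W[...,1]-.215)<.03)&(d>0)&(cv2.inRange(hsv,(105,140,50),(130,255,255))>0)
print(np.percentile(W[b][:,2],99))
cv2.imwrite("pics/p3.png",cv2.resize(im[165:255,330:410,::-1],None,fx=6.5,fy=6.5,interpolation=cv2.INTER_NEAREST))
E
```

```text
8.1 [0.5021 0.2153 0.1806] [  2.27  -0.68 -12.39]
0.15561100638079164
```

View pics/p3.png

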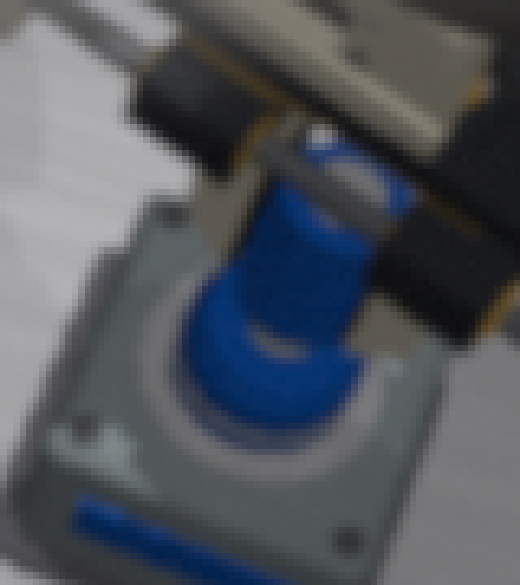

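In the crop the sleeve has lifted off the collar. A sliver of the stem's white band shows at about (275,340) crop px; the sleeve rim hides the green above it and no red shows. The sleeve has held at about 15 mm for more than 2.5 s, so I'll lower it and release.

>>> carry_out(plan=[[0,0,-0.15,0,2.5],[0,0,-0.3,0,2.5],[0,0,-0.45,0,2.5],[0,0,-0.6,0,2.5],[0,0,-0.75,0,2.5],[0,0,-0.9,0,2.5],[0,0,-1.05,0,2.5],[0,0,-1.2,0,2.5],[0,0,-1.35,0,2.5],[0,0,-1.45,0,2.5],[0,0,-1.45,0,2.5]])

```text
clock: 9.25
position: [0.5022, 0.2153, 0.1661]
ee_rot: [-0.589, -3.085, 0.002]
force: [0.6, -2.8, -3.6]
width: 0.343
```

>>> carry_out(plan=[[0,0,0,0,9],[0,0,0,0,9],[0,0,0,0,9],[0,0,0,0,9],[0,0,0,0,9],[0,0,0,0,9],[0,0,0,0,9],[0,0,0,0,9],[0,0,0,0,9],[0,0,0,0,9]])

```text
clock: 10.25
position: [0.5022, 0.2153, 0.1661]
ee_rot: [-0.589, -3.085, 0.002]
force: [-0.5, -0.1, -0.2]
width: 0.98
```

>>> carry_out(plan=[[0,0,1.5,0,9],[0,0,4,0,9],[0,0,7,0,9],[0,0,10,0,9],[-1,3,12,0,9],[-3,6,13,0,9],[-5,9,13,0,9],[-7,12,13,0,9],[-8,14,13,0,9],[-8,14,13,0,9],[-8,14,13,0,9],[-8,14,13,0,9]])

```text
clock: 11.45
position: [0.4229, 0.3542, 0.2961]
ee_rot: [-0.591, -3.085, 0.003]
force: [-0.3, -0.2, -0.3]
width: 0.981
```

```bash
python3 - <<'E'
from h import *
s=arm.observe(); print(s["clock"],np.round(s["position"],4),np.round(s["force"],2))
im,d=arm.get_image("scene");W=world("scene",d)
for n,x,y in(("blue",.502,.215),("yellow",.521,-.005),("white",.559,-.165)):
    m=(W[...,2]>.125)&(W[...,2]<.2)&(d>0)&(np.hypot(W[...,0]-x,W[...,1]-y)<.04);p=W[m];print(n,len(p),p.min(0).round(3),p.max(0).round(3))
cv2.imwrite("pics/end.png",im[:,:,::-1])
E
```

```text
11.45 [0.4229 0.3542 0.2961] [-0.26 -0.18 -0.33]
blue 367 [0.488 0.199 0.125] [0.52  0.23  0.143]
yellow 330 [ 0.506 -0.021  0.125] [0.538 0.012 0.143]
white 333 [ 0.544 -0.18   0.125] [ 0.576 -0.149  0.143]
```

View pics/end.png

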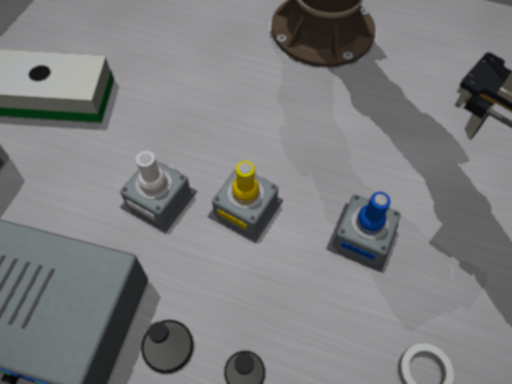

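The blue plug at (375,212) px is seated with its sleeve down, in the same place as before. Yellow and white haven't moved, and the gripper is clear at (490,95).

```bash
python3 -c "
from cell import arm
print(arm.sign_off())"
```

```text
the job is handed in; nothing more can be done
None
```

I did the pull check on the blue plug and handed it in; the arm finished at 11.5 s of the 37 s allowed. I gripped the sleeve with 35 N and pulled it straight up about 15 mm, inside the 8–24 mm green range. I held it there for about 2.7 s, lowered it, let go and moved clear.

- **During the hold:** the sleeve top measured about 15 mm higher than at the start. The upward pull was 12.4–13.2 N, against 12 N expected at 15 mm.
- **At the end:** the blue sleeve top is back where it started and the plug is still in place. The white and yellow plugs have not moved, and the force on the gripper is about zero.
- **Not confirmed by eye:** I never saw the green band itself. The camera angles were too steep and the sleeve rim hid it, with only a sliver of the white band visible. That green was showing rests on the measured lift and the spring force. No red band was seen on the plug either; a colour check of the wrist image flagged 3 reddish pixels near it, which I did not follow up.

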